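# Open the label printer for a new roll

## Robot

A 6-joint arm with a two-finger parallel gripper is mounted at the origin on the work surface. World frame = base frame: x ahead of the robot, y to its left, z up, the work surface at z = 0. Lengths are in m, angles in degrees, forces in N, time in s.
With the tool pointing down it reaches from about 0.4 to 0.825 m from the base axis. Payload 7 kg.
Tool frame: the origin (TCP) lies at the centre of the arm's flange, where the gripper is bolted on; the fingertips stand 178 mm ahead of it and the grasp point (between the pads) lies 159 mm ahead of it (tip_reach is the distance from the TCP to the fingertips, in m); z points along the fingers, y is the line along which they close (so a half turn about z gives the same grasp; the last joint's range is limited). The gripper opens to 88 mm and grips with 3 to 60 N. Pads are 19 mm wide; open, the fingers measure 130 mm over their backs; the gripper's body (78 mm by 193 mm) begins 47 mm behind the grasp point.
Start: joints at [81.366, 20.546, 0.682, 0, -70.136, -16.507], TCP at [0.287, 0.611, 0.405] pointing down, gripper open.
Joint ranges: [-176.03, 176.03], [-82.01, 121.73], [-58.28, 71.71], [-173.87, 95.51], [-174.79, -0.11], [-173.66, 173.66]. Speed limits (degrees/s): [136.94, 136.94, 172.46, 180, 180, 180].

## Interface

Orientations are given as [roll, pitch, yaw] about the fixed x, y, z axes, in that order (R = Rz(yaw) Ry(pitch) Rx(roll)).
In Python, from plant import * gives the robot as it stands.
- The arm moves only by the shell command python3 -m handwheel 'ROWS'. ROWS is JSON, a list of rows, each a list of 7 numbers: the opening, from -1 (shut) to 1 (fully open), then the shift along the tool's x, y, z as a fraction of full scale, then the turn, a rotation vector about the tool's x, y, z as a fraction of full scale. A call has 1 to 5 rows; each row shifts and turns the commanded pose from where the row before left it, along the tool's axes as they then stand; what a row does not reach is not made up. Full scale, the value 1, is 0.025 m for a shift and 6 degrees for a turn. A row lasts 1/8 s, in which the tool goes at most 62.5 mm and 10.7 degrees, less where a joint would pass 70% of its speed; a pose out of reach is approached as far as the arm can. A call with a number of a shift or a turn outside -1 to 1 is refused whole. A call with a gripper value outside its range is refused whole. The fingers move at their own pace and stop on an object; the grip force is fixed at half the most. Time passes only in rows, so rows that do not move let the fingers close. It gives the time, the measured TCP pose, the force, the opening and the grip force at its end, in the units of the state.
- get_obs(): the state, without advancing time (a new reading comes with each control period).
- snapshot(name): name is "side" or "top"; returns a dict with "color" (400x640x3 uint8, red, green, blue), "fx", "fy", "cx", "cy" (pixels), "R" (3x3) and "t" (3): a world point X has camera coordinates R X + t. Camera axes: x right, y down, z forward; pixel columns grow to the right and rows downward; lengths in m; the calibration is good to about 2 mm. A picture is of the moment at which its call begins. There is no depth.
- close_job(): hands the job in; it is judged then, once.
The state is a dict: "clock": time; "joint_pos": joint angles; "qvel": joint speeds; "tau": joint torques, N m; "tool_pos": TCP position; "orientation": TCP orientation; "force": force on the tool from outside, world axes, zero at the start; "moment": the same for the moment, N m; "opening": finger opening in m; "gripper_force": force on a finger pad.
Only numpy, scipy, OpenCV 4.12 (cv2) and the standard library are available. Lean on these libraries where they do the work, as an engineer would, in place of code of your own. Each camera call takes 0.05 s, during which the arm holds its last target. There are 200 camera calls.

## Task

Open the label printer on the counter so that its roll can be changed: press both green release buttons down together with the two fingertips and keep them both down until the lid has sprung up and come to rest half open. Then let go and push the lid on over with the fingers until it lies back fully open on its stop. Leave the other things on the counter where they are.

Things in the scene. Friction and masses are not known exactly. Their poses are not given: they have to be found in the camera images.
- printer: dark grey desktop label printer, 200 (x) x 130 (y) x 124 mm high, screwed to the counter. Origin at the centre of its underside, +z up; -x is its front (the operator's and robot's side), +y its left. The front block, x -100 to -48 mm, has a flat top at 116 mm that carries the two green buttons; behind it lies the light grey lid. It may be turned up to about 0.35 rad
- button_left (a joint): left flat-topped green push button, 24 x 24 mm, that goes straight down; value = depth pressed in m, 0 up, 0.006 fully home (about 1.5 N to start, 5 N at home); it springs back up when let go. Its latch lets go at about 0.004; the other latch still holds the lid
- button_right (a joint): right flat-topped green push button, 24 x 24 mm, that goes straight down; value = depth pressed in m, 0 up, 0.006 fully home (about 1.5 N to start, 5 N at home); it springs back up when let go. Its latch lets go at about 0.004; the other latch still holds the lid
- button_left_top (a point): centre of the top face of the left button; 126 mm above the counter when up, 10 mm proud of the block's top (4 mm when home); printer frame x = -78 mm, y = +32 mm, so the two button centres are 64 mm apart
- button_right_top (a point): centre of the top face of the right button; printer frame x = -78 mm, y = -32 mm
- lid (a joint): the printer's light grey lid, hinged along y at the back; value = opening angle in rad, 0 shut. Two latches hold it, one per button; either alone keeps it shut. With both withdrawn a spring lifts it at once to rest at about 0.9. Further it must be pushed: let go short of upright (about 1.5) it falls back to 0.9; past upright it falls by itself onto its stop at 1.85 and stays
- lid_hinge (a point): middle of the lid's hinge line: printer frame x = +80 mm, y = 0, z = 100 mm; the line runs along the printer's y. The lid, with its clear window, is 125 mm long from here to its front edge, 124 mm wide, 24 mm deep and about 0.12 kg
- lid_front (a point): middle of the front face of the lid (it moves with the lid): 125 mm from the hinge towards the front and 12 mm above the hinge when shut, 33 mm behind the line of the buttons; the face is 124 mm wide and 24 mm high
- label_roll: spare roll of white labels standing on end, 80 mm across, 60 mm tall, beside the printer's left. Origin at the centre of its underside. Not to be disturbed
- mug: white mug, 80 mm across, 92 mm tall, beside the printer's right, its handle turned away from the printer. Origin at the centre of its underside. Not to be disturbed
- bottle: clear glass bottle with a wooden cap, 72 mm across, 200 mm tall. Origin at the centre of its underside. Not to be disturbed
- can: empty aluminium drinks can with a red band, 66 mm across, 115 mm tall. Origin at the centre of its underside. Not to be disturbed
- jar: amber jar with a black cap, 72 mm across, 85 mm tall. Origin at the centre of its underside. Not to be disturbed
- soap_box: pink soap carton, 90 x 62 x 36 mm. Origin at the centre of its underside. Not to be disturbed
- brush: wooden dish brush lying flat, 200 mm long along its x axis, up to 42 mm wide and 20 mm high. Origin at the centre of its underside. Not to be disturbed

How it is judged:
By the outcome, as a careful person would: the job done as asked, in the order asked, and still so for the second after the job is handed in, with the robot touching nothing.
It also fails if it takes over 48 s, if anything falls off the work surface, if the arm or the gripper's body presses on something with over 40 N, if the wrist force passes 120 N, or if a joint passes its speed limit or range.

## Working session

There is one attempt and no reset: what is moved stays moved. The work goes in short steps, Python scripts to look and compute and a shell command to move; the robot and the scene stay as the last step left them, time stands still between calls to the robot, and variables do not carry over. Pictures are saved under pics/ and viewed, at most 10 in all, crops included, and the job is handed in when it is done.

```bash
mkdir -p pics; python3 - <<'E'
from plant import *
import cv2
for n in("top","side"):
    s=snapshot(n); cv2.imwrite(f"pics/{n}0.png",s["color"][:,:,::-1]); print(n,s["fx"],s["cx"],s["cy"],s["R"],s["t"])
print(get_obs())
E
```

```text
top 406.28877783653843 320.2406888437777 207.89258539258907 [[ 0.02809266 -0.99904718  0.03339977]
 [-0.99368727 -0.0315412  -0.1076604 ]
 [ 0.10861129 -0.03016445 -0.99362654]] [-0.13684904  0.57214843  1.31208503]
side 374.19440168295813 317.78175696877753 205.70001520281434 [[ 0.89878019 -0.43826205 -0.01097953]
 [-0.34120599 -0.68357507 -0.64521593]
 [ 0.27526832  0.58365357 -0.76392137]] [-0.56178459  0.17750794  1.08544735]
{'clock': 0.1, 'joint_pos': array([ 8.13646337e+01,  2.05865044e+01,  6.40031052e-01, -1.85638671e-02,
       -7.01353458e+01, -1.65079632e+01]), 'qvel': array([-0.02958837, -0.12296124,  0.15243125,  0.03121528,  0.0730378 ,
        0.0605702 ]), 'tau': array([-1.03484264e-03, -5.84167099e+01,  2.93749702e+01,  7.01545939e+00,
        1.01423595e-02, -5.01058003e-05]), 'tool_pos': array([0.28671242, 0.61089456, 0.40383057]), 'orientation': array([ 1.79916594e+02, -6.51809791e-03, -2.51496452e+01]), 'force': array([-0.1340305 , -0.20332041,  0.02377328]), 'moment': array([ 0.05037646,  0.03619454, -0.0631005 ]), 'gripper_force': 0.0, 'opening': 0.08779970939922924}
```

View pics/top0.png

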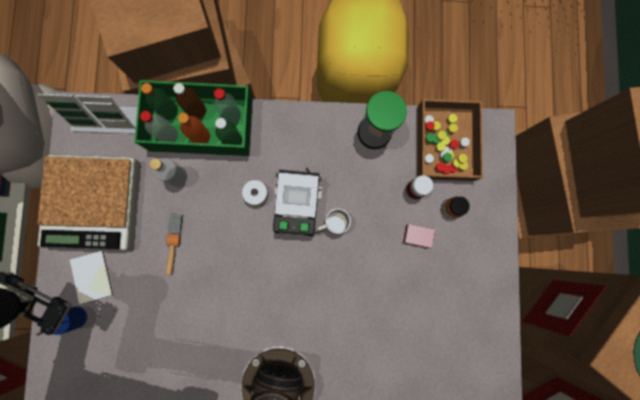

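View pics/side0.png

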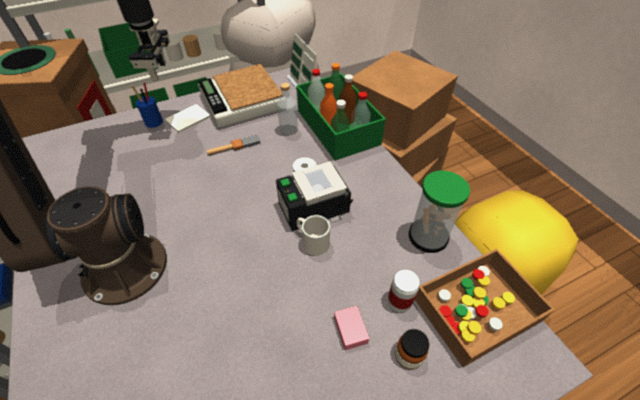

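The top view shows the printer at about (297,203), with its green buttons near (284,226) and (304,227). In the side view the buttons are near (285,182) and (293,196). The mug is on the printer's right and the roll on its left.

```bash
cat > h.py <<'E'
from plant import *
import cv2, numpy as np
from scipy.optimize import least_squares
from scipy.spatial.transform import Rotation as Rot
W={"top":(260,325,205,240),"side":(272,305,170,206)}
def proj(s,X):
    p=s["R"]@X+s["t"]; return np.array([s["fx"]*p[0]/p[2]+s["cx"],s["fy"]*p[1]/p[2]+s["cy"]])
def greens(s,w):
    a,b,c,d=w; im=s["color"][c:d,a:b].astype(float)
    g=np.clip(im[:,:,1]-np.maximum(im[:,:,0],im[:,:,2])-25,0,None)
    n,l,st,ce=cv2.connectedComponentsWithStats((g>0).astype(np.uint8))
    o=[]
    for i in np.argsort(-st[1:,4])[:2]+1:
        y,x=np.nonzero(l==i); wt=g[y,x]; o.append((a+(x*wt).sum()/wt.sum(),c+(y*wt).sum()/wt.sum(),st[i,4]))
    return sorted(o)
E
python3 - <<'E'
from h import *
S={n:snapshot(n) for n in W}; G={n:greens(S[n],W[n]) for n in W}; print(G)
# left button = smaller column in both views
def pts(p):
    x,y,yaw=p; c,s=np.cos(yaw),np.sin(yaw)
    return [np.array([x+c*-.078-s*v,y+s*-.078+c*v,.124]) for v in(.032,-.032)]
f=lambda p:np.concatenate([proj(S[n],q)-np.array(g[:2]) for n in W for q,g in zip(pts(p),G[n])])
r=least_squares(f,[.65,-.1,0]); print(r.x,r.fun,pts(r.x))
c,s=np.cos(r.x[2]),np.sin(r.x[2])
for n in W:
    im=S[n]["color"][:,:,::-1].copy(); im=cv2.resize(im,None,fx=4,fy=4,interpolation=cv2.INTER_CUBIC)
    P=lambda a,b,z:tuple(int(v) for v in (proj(S[n],np.array([r.x[0]+c*a-s*b,r.x[1]+s*a+c*b,z]))+.5)*4)
    for z,col in((.116,(0,0,255)),(.0,(255,0,0))):
        q=[P(*v,z) for v in((-.1,-.065),(-.1,.065),(.1,.065),(.1,-.065))]
        for i in range(4): cv2.line(im,q[i],q[(i+1)%4],col,1)
    cx,cy=P(0,0,.06); cv2.imwrite(f"pics/{n}1.png",im[cy-200:cy+200,cx-200:cx+300])
cv2.imwrite("pics/c1.png",np.vstack([cv2.imread("pics/top1.png"),cv2.imread("pics/side1.png")])[:, :][::1])
a=np.hstack([cv2.imread("pics/top1.png"),cv2.imread("pics/side1.png")]); cv2.imwrite("pics/c1.png",cv2.resize(a,(800,320)))
E
```

```text
{'top': [(np.float64(282.96477101157524), np.float64(224.87367891293408), np.int32(74)), (np.float64(303.8341862845445), np.float64(226.60388945752302), np.int32(70))], 'side': [(np.float64(284.6969242310578), np.float64(181.7179294823706), np.int32(66)), (np.float64(291.9480651731161), np.float64(196.30040733197555), np.int32(73))]}
[ 0.5873367  -0.04178238 -0.05605573] [ 0.42377816 -0.34973382  0.3813701  -0.28161427 -0.49482275 -0.29738169
 -0.41761274 -0.31706654] [array([ 0.51125206, -0.00546258,  0.124     ]), array([ 0.50766637, -0.06936206,  0.124     ])]
```

View pics/c1.png

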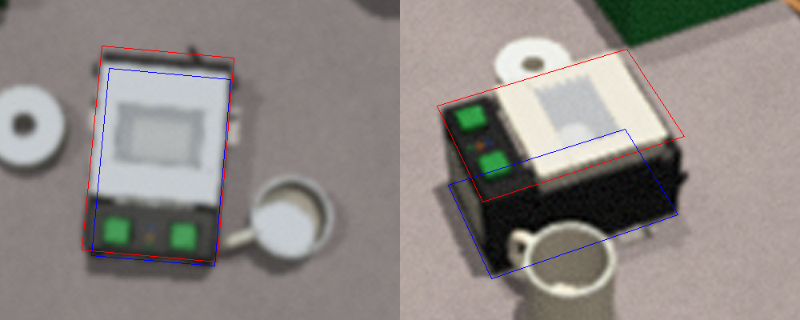

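The outline fits the printer in both views, and the yaw is about -3.2°. I'll turn the tool first and start crossing.

```bash
cat >> h.py <<'E'
P0=np.array([.58734,-.04178]); YAW=-.05606
def goal(a,b,ztip):  # printer-frame x,y and fingertip height; prints move in tool units
    o=get_obs(); c,s=np.cos(YAW),np.sin(YAW)
    tgt=np.array([P0[0]+c*a-s*b,P0[1]+s*a+c*b,ztip+.178])
    R=Rot.from_euler("xyz",o["orientation"],degrees=True)
    D=Rot.from_euler("xyz",[180,0,np.degrees(YAW)],degrees=True)
    print("t",round(o["clock"],2),"shift units",(R.inv().apply(tgt-o["tool_pos"])/.025).round(2),"turn units",((R.inv()*D).as_rotvec(degrees=True)/6).round(2),"F",o["force"].round(1),"open",round(o["opening"],4),"tip z",round(o["tool_pos"][2]-.178,4))
E
python3 -m handwheel '[[0.14,0,0.4,-0.3,0,0,-0.73],[0.14,0,1,-0.3,0,0,-0.73],[0.14,0,1,-0.3,0,0,-0.73],[0.14,0,1,0,0,0,-0.73],[0.14,0,1,0,0,0,-0.73]]'
python3 -c "
from h import *; goal(-.083,0,.2)"
```

```text
clock: 0.82
tool_pos: [0.2578, 0.5045, 0.4272]
orientation: [-180.0, 0.0, -3.1]
force: [-0.1, -0.1, 0.2]
opening: 0.0508
gripper_force: 0.0
t 0.82 shift units [11.02 21.1   1.96] turn units [-0.    0.    0.02] F [-0.1 -0.1  0.2] open 0.0508 tip z 0.2492
```

```bash

python3 -m handwheel '[[0.14,0.6,1,0,0,0,0],[0.14,0.6,1,0,0,0,0],[0.14,0.6,1,0,0,0,0],[0.14,0.6,1,0,0,0,0],[0.14,0.6,1,0,0,0,0]]' >/dev/null
python3 -m handwheel '[[0.14,0.6,1,0,0,0,0],[0.14,0.6,1,0,0,0,0],[0.14,0.6,1,0,0,0,0],[0.14,0.6,1,0,0,0,0],[0.14,0.6,1,0,0,0,0]]' >/dev/null
python3 -m handwheel '[[0.14,0.6,1,0,0,0,0],[0.14,0.6,1,0,0,0,0],[0.14,0.6,1,0,0,0,0],[0.14,0.6,1,0,0,0,0],[0.14,0.6,1,0,0,0,0]]' >/dev/null
python3 -m handwheel '[[0.14,0.4,1,0,0,0,0],[0.14,0.4,1,0,0,0,0],[0.14,0.4,1,0,0,0,0],[0.14,0.4,1,0,0,0,0],[0.14,0.3,1,0,0,0,0]]' 
python3 -c "
from h import *; goal(-.083,0,.2)"
```

```text
clock: 3.32
tool_pos: [0.502, -0.0114, 0.4271]
orientation: [180.0, 0.0, -3.4]
force: [1.1, -0.3, -1.2]
opening: 0.0496
gripper_force: 0.0
t 3.33 shift units [0.16 1.02 1.96] turn units [ 0.    0.   -0.03] F [ 1.1 -0.3 -1.2] open 0.0496 tip z 0.2491
```

```bash

python3 -m handwheel '[[0.14,0.16,0.6,0.6,0,0,0],[0.14,0,0.4,1,0,0,0],[0.14,0,0,1,0,0,0],[0.14,0,0,1,0,0,0],[0.14,0,0,0,0,0,0]]' >/dev/null
python3 - <<'E'
from h import *; goal(-.083,0,.126)
I=[]
for n,w in(("top",(230,370,150,290)),("side",(220,360,110,250))):
    a,b,c,d=w; I.append(cv2.resize(snapshot(n)["color"][c:d,a:b,::-1],(400,400),interpolation=cv2.INTER_CUBIC))
cv2.imwrite("pics/p2.png",np.hstack(I))
E
```

```text
t 3.95 shift units [0.05 0.08 1.23] turn units [ 0.01  0.04 -0.02] F [ 0.  -0.3  1.1] open 0.0499 tip z 0.1567
```

View pics/p2.png

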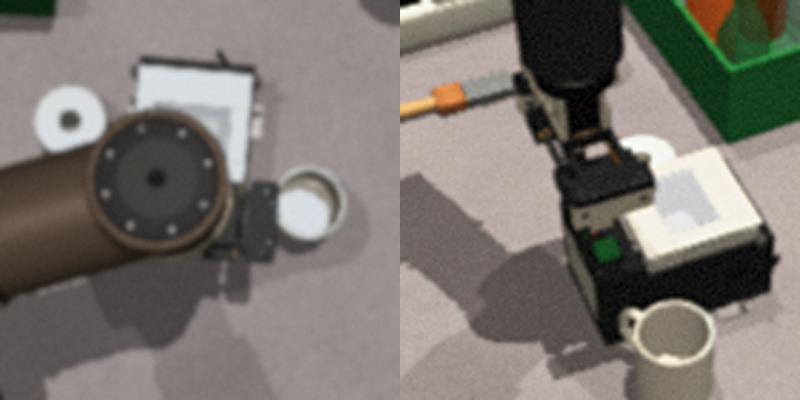

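The gripper is straddling the button row. In the side crop the right finger sits just above the right button at (607,247), and the body is clear of the lid. Next I'll press down slowly.

```bash

python3 -m handwheel '[[0.14,0.05,0.08,0.6,0,0,0],[0.14,0,0,0.5,0,0,0],[0.14,0,0,0.1,0,0,0],[0.14,0,0,0.06,0,0,0],[0.14,0,0,0,0,0,0]]' 
python3 -c "
from h import *; goal(-.083,0,.1205)"
```

```text
clock: 4.68
tool_pos: [0.5057, -0.0364, 0.3058]
orientation: [-180.0, -0.0, -3.2]
force: [-0.2, -0.0, -0.9]
opening: 0.0501
gripper_force: 0.0
t 4.67 shift units [-0.05  0.03  0.29] turn units [-0. -0. -0.] F [-0.2 -0.  -0.9] open 0.0501 tip z 0.1278
```

```bash

python3 -m handwheel '[[0.14,0,0,0.1,0,0,0],[0.14,0,0,0.1,0,0,0],[0.14,0,0,0.06,0,0,0],[0.14,0,0,0.04,0,0,0],[0.14,0,0,0,0,0,0]]' 
python3 - <<'E'
from h import *; goal(-.083,0,.1205)
I=[]
for n,w in(("top",(230,370,150,290)),("side",(220,360,110,250))):
    a,b,c,d=w; I.append(cv2.resize(snapshot(n)["color"][c:d,a:b,::-1],(400,400),interpolation=cv2.INTER_CUBIC))
cv2.imwrite("pics/p3.png",np.hstack(I))
E
```

```text
clock: 5.3
tool_pos: [0.5059, -0.0364, 0.299]
orientation: [-180.0, -0.1, -3.2]
force: [-3.7, -0.0, 9.5]
opening: 0.0501
gripper_force: 4.5
t 5.3 shift units [-0.05  0.03  0.02] turn units [-0.   -0.01 -0.  ] F [-3.7 -0.   9.5] open 0.0501 tip z 0.121
```

View pics/p3.png

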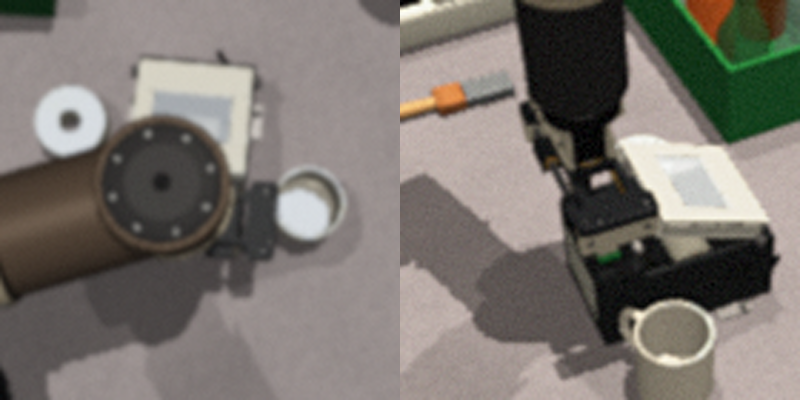

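The lid has let go and is partly up. There is -3.7 N along x, so it may be rubbing on the gripper body. I'll hold the buttons down and check whether it keeps rising.

```bash

python3 -m handwheel '[[0.14,0,0,0,0,0,0],[0.14,0,0,0,0,0,0],[0.14,0,0,0,0,0,0],[0.14,0,0,0,0,0,0]]' 
python3 - <<'E'
from h import *; goal(-.083,0,.1205)
a,b,c,d=(220,360,110,250)
cv2.imwrite("pics/p4.png",cv2.resize(snapshot("side")["color"][c:d,a:b,::-1],(560,560),interpolation=cv2.INTER_CUBIC))
E
```

```text
clock: 5.9
tool_pos: [0.5058, -0.0364, 0.2991]
orientation: [-180.0, -0.1, -3.2]
force: [-2.5, 1.1, 9.3]
opening: 0.05
gripper_force: 4.5
t 5.9 shift units [-0.05  0.03  0.02] turn units [-0.   -0.01 -0.  ] F [-2.5  1.1  9.3] open 0.05 tip z 0.1211
```

View pics/p4.png

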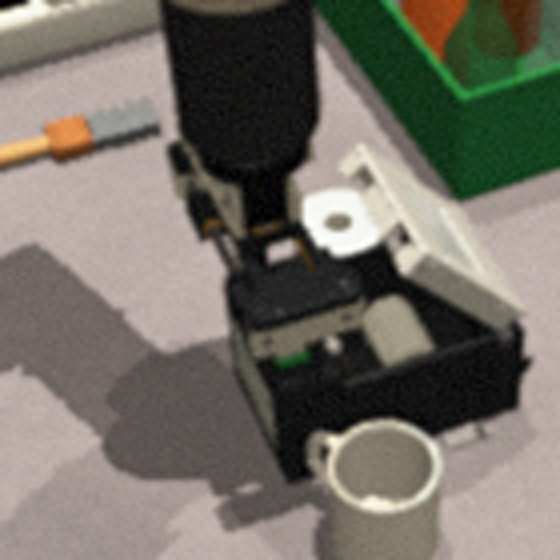

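The lid is swinging up freely. I'll hold until it has settled.

```bash

for i in 1 2; do python3 -m handwheel '[[0.14,0,0,0,0,0,0],[0.14,0,0,0,0,0,0],[0.14,0,0,0,0,0,0],[0.14,0,0,0,0,0,0],[0.14,0,0,0,0,0,0]]' >/dev/null; done
cat >lk.py <<'E'
from h import *
import sys
a,b,c,d=(250,400,90,240)
A=snapshot("side")["color"]
goal(-.083,0,.1205)
B=snapshot("side")["color"]
E
python3 - <<'E'
from h import *; goal(-.083,0,.1205)
a,b,c,d=(270,360,110,250)
A=snapshot("side")["color"]
for i in range(6): snapshot("top")
B=snapshot("side")["color"]
print("max change",np.abs(cv2.GaussianBlur(A,(5,5),0).astype(int)-cv2.GaussianBlur(B,(5,5),0))[c:d,a:b].max())
cv2.imwrite("pics/p5.png",cv2.resize(B[100:250,220:370,::-1],(500,500),interpolation=cv2.INTER_CUBIC))
E
rm lk.py
```

```text
t 7.2 shift units [-0.05  0.03  0.02] turn units [-0.   -0.01 -0.  ] F [-3.4  1.9  9.3] open 0.0499 tip z 0.1211
max change 5
```

View pics/p5.png

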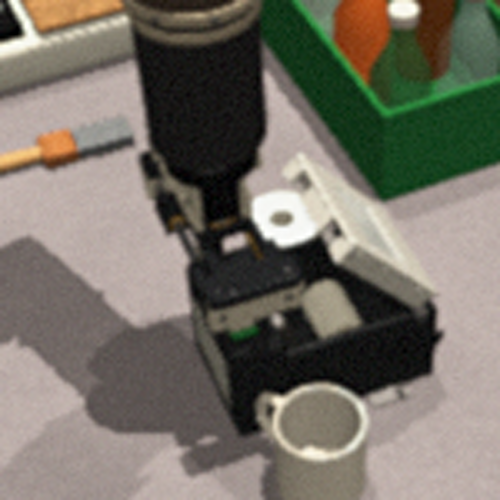

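The lid is at rest half open: two frames about 0.35 s apart are the same, and the lid's front edge is at (310,200). I'll lift straight up to let go, then push the lid over.

```bash

python3 -m handwheel '[[0.14,0,0,-0.4,0,0,0],[0.14,0,0,-1,0,0,0],[0.14,0,0,-0.9,0,0,0],[0.14,0,0,0,0,0,0]]' >/dev/null
python3 -c "
from h import *; goal(-.01,0,.18)"
python3 -m handwheel '[[0.14,0.5,0,0,0,0,0],[0.14,0.7,0,0,0,0,0],[0.14,0.7,0,0,0,0,0],[0.14,0.5,0,0,0,0,0],[0.14,0.3,0,0,0,0,0]]' 
python3 -c "
from h import *; goal(.095,0,.18)"
```

```text
t 8.1 shift units [ 2.86  0.03 -0.01] turn units [-0.01 -0.03 -0.  ] F [ 0.7 -0.7 -0.3] open 0.0498 tip z 0.1795
clock: 8.72
tool_pos: [0.574, -0.0404, 0.355]
orientation: [180.0, 0.1, -3.3]
force: [-0.5, -0.5, -1.4]
opening: 0.0501
gripper_force: 0.0
t 8.72 shift units [ 4.34  0.02 -0.13] turn units [ 0.    0.01 -0.01] F [-0.5 -0.5 -1.4] open 0.0501 tip z 0.177
```

```bash

python3 -m handwheel '[[0.14,0.3,0,-0.1,0,0,0],[0.14,0.4,0,0,0,0,0],[0.14,0.4,0,0,0,0,0],[0.14,0.4,0,0,0,0,0],[0.14,0.4,0,0,0,0,0]]' 
python3 -m handwheel '[[0.14,0.4,0,0,0,0,0],[0.14,0.4,0,0,0,0,0],[0.14,0.4,0,0,0,0,0],[0.14,0.3,0,0,0,0,0],[0.14,0.2,0,0,0,0,0]]' 
python3 - <<'E'
from h import *; goal(.095,0,.18)
B=snapshot("side")["color"]
cv2.imwrite("pics/p6.png",cv2.resize(B[80:250,220:390,::-1],(500,500),interpolation=cv2.INTER_CUBIC))
E
```

```text
clock: 9.35
tool_pos: [0.6212, -0.043, 0.3586]
orientation: [180.0, -0.0, -3.2]
force: [-2.1, 1.1, 6.1]
opening: 0.0501
gripper_force: 3.2
clock: 9.98
tool_pos: [0.6633, -0.0454, 0.3578]
orientation: [180.0, 0.0, -3.2]
force: [-0.5, -0.1, 0.1]
opening: 0.0499
gripper_force: 0.0
t 9.97 shift units [ 0.76  0.03 -0.01] turn units [ 0.  0. -0.] F [-0.5 -0.1  0.1] open 0.0499 tip z 0.1798
```

View pics/p6.png

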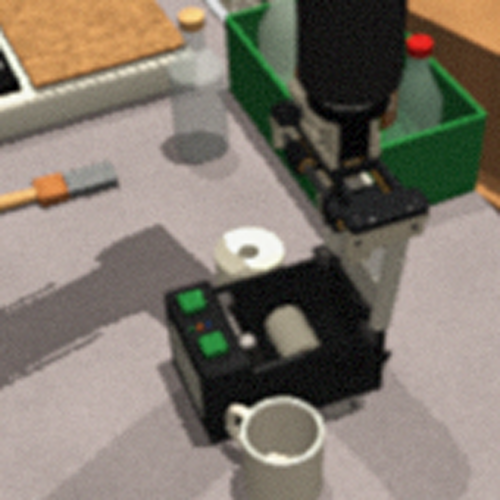

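The lid is past upright behind the fingers, there is no contact force, and both buttons are back up. I'll back off and check.

```bash

python3 -m handwheel '[[0.14,0.3,0,0,0,0,0],[0.14,0,0,0,0,0,0],[0.14,0,0,0,0,0,0],[0.14,0,0,0,0,0,0],[0.14,-0.3,0,0,0,0,0]]' 
python3 -m handwheel '[[0.14,-1,0,0,0,0,0],[0.14,-1,0,0,0,0,0],[0.14,-1,0,-0.3,0,0,0],[0.14,-1,0,-0.5,0,0,0],[0.14,-1,0,-1,0,0,0]]' 
python3 -m handwheel '[[0.14,-0.6,0,-1,0,0,0],[0.14,-0.6,0,-1,0,0,0],[0.14,0,0,-0.5,0,0,0],[0.14,0,0,0,0,0,0],[0.14,0,0,0,0,0,0]]' 
python3 - <<'E'
from h import *
B=snapshot("side")["color"]; T=snapshot("top")["color"]
# predicted lid tip corners at 1.85 in side view for comparison
s=snapshot("side"); c_,s_=np.cos(YAW),np.sin(YAW)
B=cv2.resize(B[80:250,220:390,::-1],(400,400),interpolation=cv2.INTER_CUBIC)
for th in(1.85,):
  for v in(-.062,.062):
    a=.08-.125*np.cos(th); z=.1+.125*np.sin(th)
    u=(proj(s,np.array([P0[0]+c_*a-s_*v,P0[1]+s_*a+c_*v,z]))-[220,80])*400/170; cv2.circle(B,tuple(int(q) for q in u),5,(0,0,255),1)
T=cv2.resize(T[130:270,230:370,::-1],(400,400),interpolation=cv2.INTER_CUBIC)
cv2.imwrite("pics/p7.png",np.hstack([B,T]))
E
```

```text
clock: 10.65
tool_pos: [0.6627, -0.0454, 0.358]
orientation: [180.0, 0.0, -3.2]
force: [-0.6, -0.2, 1.0]
opening: 0.0499
gripper_force: 0.0
clock: 11.28
tool_pos: [0.5364, -0.0384, 0.4028]
orientation: [180.0, 0.1, -3.2]
force: [0.7, 0.3, 0.4]
opening: 0.0501
gripper_force: 0.0
clock: 11.9
tool_pos: [0.5082, -0.0366, 0.4645]
orientation: [180.0, 0.1, -3.3]
force: [0.2, -0.1, -0.1]
opening: 0.0499
gripper_force: 0.0
```

View pics/p7.png

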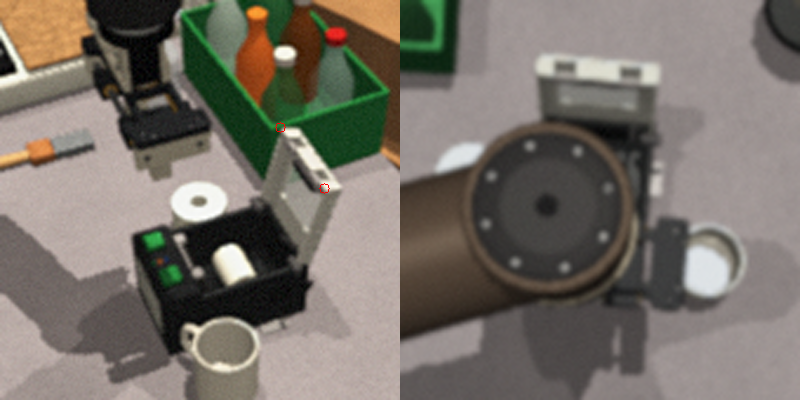

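The lid lies back on its stop, with its edge at the positions predicted for 1.85 rad, marked at (280,128) and (324,188). The buttons are up, the roll and mug haven't moved, and the gripper is clear.

```bash
python3 -c "
from plant import *
print(close_job())"
```

```text
the job is handed in; nothing more can be done
None
```

The printer is open: I held both green buttons down until the lid came to rest half open, then pushed it back onto its stop, and handed the job in at about 12 s without touching anything else on the counter.

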